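# Clear the warming ring and slide the kettle across

## Robot

A 7-joint arm with a two-finger parallel gripper is mounted at the origin on the work surface. World frame = base frame: x ahead of the robot, y to its left, z up, the work surface at z = 0. Lengths are in m, angles in rad, forces in N, time in s.
With the tool pointing down it reaches from about 0.425 to 0.825 m from the base axis. Payload 3.6 kg.
Tool frame: the origin (TCP) lies at the very end of the fingers, on their centre line; the grasp point (between the pads) lies env.tcp_to_grasp behind it (env.tcp_to_grasp is the distance from the TCP to the grasp point, in m); z points along the fingers, x is the direction in which the jaws open and shut, and the axes are right-handed (so a half turn about z gives the same grasp; the last joint's range is limited). The gripper opens to 85 mm and grips with 20 to 120 N. Pads are 22 mm wide; open, the fingers measure 114 mm over their backs; the gripper's body (76 mm by 85 mm) begins 54 mm behind the grasp point. The pads swing forward as they close: fully open they stand 13 mm farther back than shut.
Start: joints at [-1.321, 0.615, -0.013, 1.423, 0.008, 1.103, -0.04], TCP at [0.177, 0.625, 0.231] pointing down, gripper open.
Joint ranges: [-3.12, 3.12], [-0.3, 2.06], [-1.34, 1.32], [0.26, 2.42], [-1.36, 4.5], [0.01, 1.98], [-2.84, 2.84]. Speed limits (rad/s): [2.79, 2.79, 3.14, 3.14, 3.14, 3.14, 3.14].

## Interface

Orientations are given as a unit quaternion [x, y, z, w].
In Python, from rig import env gives the robot as it stands.
- The arm moves only by the tool move_arm, never from a script. Its argument "deltas" is a list of rows, each a list of 7 numbers: the shift along the tool's x, y, z in mm, then the turn, a rotation vector about the tool's x, y, z in rad, then the opening in per cent of the stroke, from 0 (shut) to 100 (fully open). A call has 1 to 12 rows; each row is the pose to reach, as a shift and turn from the pose commanded when the call began, along the tool's axes at that moment; what a row does not reach only later rows make up. A row lasts 1/8 s, in which the tool goes at most 62.5 mm and 10.7 degrees, less where a joint would pass 70% of its speed; a pose out of reach is approached as far as the arm can. A call with a gripper value outside its range is refused whole. The fingers move at their own pace and stop on an object; "grip_force" is the grip in N (left out, the last holds). Time passes only in rows, so rows that repeat a pose let the fingers close. It gives the time, the measured TCP pose, the force and the opening at its end, in the units of the state.
- env.state(): the state, without advancing time (a new reading comes with each control period).
- env.camera(name): name is "scene" or "top" or "wrist"; returns a dict with "img" (480x640x3 uint8, red, green, blue), "mtx" (3x3 intrinsics, pixels), "R" (3x3) and "t" (3): a world point X has camera coordinates R X + t. Camera axes: x right, y down, z forward; pixel columns grow to the right and rows downward; lengths in m; the calibration is good to about 2 mm. A picture is of the moment at which its call begins. There is no depth.
- env.finish_job(): hands the job in, once; it reports no verdict.
Trained networks look in the newest picture that a camera, given by its name, has taken for a name from the list of things; names that differ only in an ending like _2 or _b are one class to them, and where a whole thing is asked for, a point or a joint stands for the part that bears it (a point fixed in the world has none). Each returns a list of dicts, best first, with "conf" (0 to 1); they miss things now and then, are a little off and sometimes report something else, mostly with a low value. They report only what shows in the picture. A call takes as long as a camera call. They do not tell look-alikes from the thing itself.
- env.cut_out(query, camera): "pixels" (480x640 bool, what is visible of it) and "location" ([row, column] in pixels, amid what is visible of it).
The state is a dict: "time_s": time; "joint_pos": joint angles; "joint_vel": joint speeds; "joint_torque": joint torques, N m; "eef_pos": TCP position; "eef_rot": TCP orientation; "ft_force": force on the tool from outside, world axes, zero at the start; "wrist_torque": the same for the moment, N m; "finger_gap": finger opening in m.
Only numpy, scipy, OpenCV 4.12 (cv2) and the standard library are available. Lean on these libraries where they do the work, as an engineer would, in place of code of your own. Each camera call takes 0.05 s, during which the arm holds its last target.

## Task

The empty tea tin is standing on the ring of the warming panel where the kettle should go: put the tin into the table bin through its sprung flap, so that the flap closes behind it. Then slide the kettle across the panel, keeping it upright and never lifting it, until it stands centred on the ring that the tin has left free. Leave everything else on the table where it is.

Things in the scene. Friction and masses are not known exactly. Their poses are not given: they have to be found in the camera images.
- kettle: steel kettle, 0.55 to 0.95 kg, on one of the rings; 3 to 10 N slide it. Origin: centre of underside, z up. Upright round band of radius 75 mm from 0 to 36 mm height, then a cone to radius 42 mm at 85 mm; lid knob (radius 12) to 105 mm. Short spout to its own +x, reaching 95 mm from the centre at 50 to 88 mm height; +x starts within 0.35 rad of the panel's +x.
- kettle_handle (a point): middle of the kettle's black arched carrying handle, 142 mm above its underside, over its centre: a 12 mm thick bar in the kettle's x-z plane, its level part 44 mm long along the kettle's x, the whole arch within 44 mm either side of the centre, feet on the cone.
- tin: empty round tea tin of plain aluminium, diameter 52 mm, 80 mm tall, 0.09 to 0.16 kg, standing on the other ring within about 15 mm of its centre. Origin: centre of its underside; z up.
- panel: dark warming panel let in flush with the table top (nothing to catch on, surface at the table's height), 200 mm along its x, 420 mm along its y. Origin: its centre on the table top; x points away from the robot, y along the row of the two rings (roughly the robot's left).
- ring_left (a point): centre, at table height, of the marked ring (light circle of radius 80 to 85 mm) at the panel's +y end, 105 mm from the panel's centre. The kettle or the tin starts on it.
- ring_right (a point): centre, at table height, of the like ring at the panel's -y end, 105 mm from the panel's centre. The other of kettle and tin starts on it.
- bin: square steel table bin behind the panel, fixed, 110 x 110 mm outside, 190 mm tall, wall and floor 6 mm. Origin: centre of its underside; x points away from the robot.
- bin_mouth (a point): centre of the bin's square mouth (98 x 98 mm inside the walls), at the rim, 190 mm above the table; axes as the bin's. The mouth is closed by the flap, whose upper face is 3 mm below the rim.
- flap (a joint): angle of the grey plastic flap that fills the bin's mouth (88 x 92 mm, 4 mm thick), hinged along the mouth's +x edge: 0 closed and level, grows to 1.4 rad as its free (-x) edge swings down into the bin. A weak spring (under 0.3 N at its free edge) shuts it; the tin's own weight carries the tin through once its foot has been put in and it is let go.
- mug: white mug, radius 36 mm, 80 mm tall, standing beyond the panel's +y end, 315 to 335 mm from the panel's centre, its handle pointing away from the panel. Leave alone. Origin: centre of underside.
- dish: blue round dish, radius 60 mm, 35 mm tall, beyond the panel's -y end, about 340 mm from the panel's centre. Leave alone. Origin: centre of underside.
- book: book lying flat, 190 x 125 x 26 mm. Leave alone. Origin: centre of underside.
- jar: glass jar with a lid, radius 38 mm, 110 mm tall. Leave alone. Origin: centre of underside.
- tissues: tissue box, 110 x 110 x 80 mm. Leave alone. Origin: centre of underside.
There are look-alikes about, which are no part of the job. What is shaped like the kettle but red is not meant.

How it is judged:
On the way, in this order (a step that is already met when the one before it is completed fails the run):
1. the tin is inside the bin and the flap has closed behind it (x of tin in the frame of bin between -0.055 and 0.055 m and y of tin in the frame of bin between -0.055 and 0.055 m and height (world z) of tin below 0.11 m and value of joint flap below 0.08 rad and linear speed of tin below 0.02 m/s), for 0.2 s.
2. the kettle stands on the ring that the tin left ((horizontal distance between kettle and ring_left below 0.015 m or horizontal distance between kettle and ring_right below 0.015 m) and distance of kettle from where it was at the start of the episode above 0.12 m and angle between kettle's own z axis and vertical below 0.05 rad and linear speed of kettle below 0.01 m/s), for 0.2 s.
At the end, for the whole second after the job is handed in: The tin lies in the bin, under the closed flap (within 0.08 rad of closed), and the kettle stands upright and at rest with its centre within 15 mm of the centre of the ring where the tin was (over 120 mm from its own start) (all of step 1 and all of step 2); the robot touches nothing.
It fails at once if the kettle was lifted (its base rose over 8 mm) (height (world z) of kettle above 0.008 m).
It fails at once if the kettle was tipped over 0.15 rad (angle between kettle's own z axis and vertical above 0.15 rad).
It fails at once if something else on the table was shifted over 25 mm (distance of any of mug, dish, book, jar, tissues from where it was at the start of the episode above 0.025 m).
It also fails if it takes over 72 s, if anything falls off the work surface, if the arm or the gripper's body presses on something with over 40 N, if the wrist force passes 120 N, or if a joint passes its speed limit or range.

## Working session

There is one attempt and no reset: what is moved stays moved. The work goes in short steps, Python scripts to look and compute and a tool call to move; the robot and the scene stay as the last step left them, time stands still between calls to the robot, and variables do not carry over. Pictures are saved under pics/ and viewed, and the job is handed in when it is done.

Besides the shell and the picture viewer there is one more tool, called after "Request:" by a JSON object that holds its "fn" and its "kwargs". move_arm: Moves the arm, as the interface text tells. Its arguments: {"type":"object","properties":{"deltas":{"type":"array","items":{"type":"array","items":{"type":"number"}}},"grip_force":{"type":"number"}},"required":["deltas"]}

```bash
ls; mkdir -p pics
cat > h.py <<'E'
import numpy as np, cv2
from rig import env
def save(c,n):
    cv2.imwrite('pics/'+n,c['img'][:,:,::-1])
def ray(c,u,v):
    d=np.linalg.inv(c['mtx'])@np.array([u,v,1.]); R=c['R']
    return -R.T@c['t'], R.T@d
def onz(c,u,v,z):
    o,d=ray(c,u,v); return o+d*(z-o[2])/d[2]
def proj(c,X):
    p=c['mtx']@(c['R']@np.array(X,float)+c['t']); return p[:2]/p[2]
E
python3 - <<'E'
from h import *
print(env.state()); print(env.tcp_to_grasp)
for n in ['scene','top','wrist']:
    c=env.camera(n); save(c,n+'0.png'); print(n,-c['R'].T@c['t'])
    for q in ['kettle','kettle_handle','tin','panel','bin','flap','mug','dish','book','jar','tissues']:
        print(q,[(np.round(d['location']).tolist(),round(d['conf'],2)) for d in env.cut_out(q,n)])
E
```

```text
pics
{'time_s': 0.0, 'joint_pos': array([-1.32149515,  0.61591357, -0.01261427,  1.42492254,  0.00807013,
        1.10336435, -0.04039194]), 'joint_vel': array([ 0.00039497,  0.00078995, -0.00017293, -0.00107962, -0.00038261,
       -0.00126868, -0.00033834]), 'joint_torque': array([-3.14556182e-04, -4.69227290e+01,  2.58991029e-01, -1.71027732e+01,
        9.92666610e-03,  9.73975053e-03,  3.05248360e-08]), 'eef_pos': array([0.17678268, 0.62470324, 0.23013395]), 'eef_rot': array([ 7.97577129e-01,  6.03215622e-01, -1.01689206e-03,  7.76121296e-04]), 'ft_force': array([-0.18564341, -0.45455513,  0.64268076]), 'wrist_torque': array([ 0.01282113, -0.0191377 ,  0.00814559]), 'finger_gap': 0.08534506402178393}
0.0187
scene [ 1.26047523 -0.94009007  0.85613694]
kettle [([261.0, 220.0], 0.93), ([239.0, 385.0], 0.81)]
kettle_handle [([244.0, 386.0], 0.77), ([263.0, 222.0], 0.65), ([238.0, 497.0], 0.53)]
tin [([270.0, 342.0], 0.76), ([342.0, 336.0], 0.57)]
panel [([281.0, 354.0], 0.79)]
bin [([242.0, 455.0], 0.77), ([241.0, 386.0], 0.62)]
flap [([216.0, 461.0], 0.6)]
mug [([207.0, 417.0], 0.9
[... 249 characters left out ...]
247.0, 302.0], 0.56), ([264.0, 507.0], 0.56)]
kettle_handle [([254.0, 279.0], 0.7), ([358.0, 380.0], 0.69), ([250.0, 219.0], 0.67)]
tin [([248.0, 303.0], 0.91), ([164.0, 197.0], 0.2)]
panel [([256.0, 279.0], 0.67)]
bin [([164.0, 196.0], 0.73), ([159.0, 128.0], 0.37)]
flap [([154.0, 189.0], 0.61), ([262.0, 508.0], 0.32)]
mug [([274.0, 121.0], 0.77)]
dish [([268.0, 402.0], 0.76)]
book [([266.0, 507.0], 0.98)]
jar [([170.0, 392.0], 0.91)]
tissues [([160.0, 128.0], 0.71), ([248.0, 220.0], 0.68)]
wrist [0.11090052 0.64360438 0.37397308]
kettle [([476.0, 88.0], 0.35)]
kettle_handle []
tin []
panel [([475.0, 89.0], 0.74)]
bin []
flap []
mug [([470.0, 137.0], 0.98)]
dish []
book []
jar []
tissues []
```

View pics/top0.png

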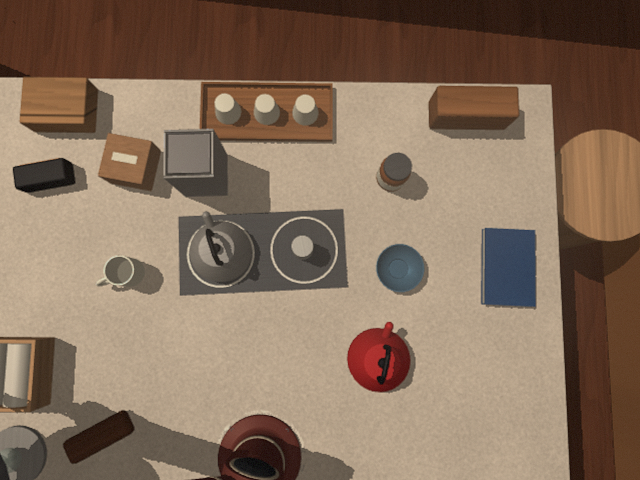

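View pics/scene0.png

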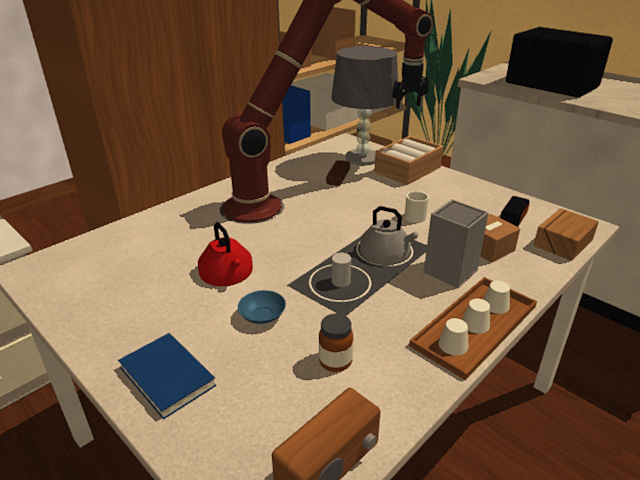

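The top view shows the kettle at about (col 221, row 251) on the left ring and the tin at (304, 246) on the right ring. The bin is at (190, 155), and the red look-alike kettle is at (380, 360). Next I measure their poses.

```bash
cat > m.py <<'E'
from h import *
from scipy.optimize import least_squares
c=env.camera('top'); s=env.camera('scene')
hsv=cv2.cvtColor(c['img'],cv2.COLOR_RGB2HSV)
# panel: dark mask
g=c['img'].max(2)
def best(q,cam,near):
    L=env.cut_out(q,cam); L=[d for d in L if np.hypot(d['location'][0]-near[0],d['location'][1]-near[1])<25]
    return L[0]['pixels'] if L else None
p=best('panel','top',(256,279))
cn,_=cv2.findContours(p.astype(np.uint8),cv2.RETR_EXTERNAL,cv2.CHAIN_APPROX_NONE)
k=max(cn,key=cv2.contourArea)
r=cv2.minAreaRect(k); print('rect',r)
for u,v in cv2.boxPoints(r): print(onz(c,u,v,0)[:2])
big=cv2.resize(c['img'][130:310,150:370],None,fx=3.6,fy=3.3,interpolation=cv2.INTER_CUBIC)
cv2.imwrite('pics/topbig.png',big[:,:,::-1])
for cam,ci,near in (('top',c,(248,303)),('scene',s,(270,342))):
    t=best('tin',cam,near)
    if t is None: print('no tin',cam);continue
    ys,xs=np.nonzero(t); print(cam,'tin bbox',xs.min(),xs.max(),ys.min(),ys.max())
for cam,ci,near in (('top',c,(251,221)),('scene',s,(239,385))):
    t=best('kettle',cam,near)
    if t is None: continue
    ys,xs=np.nonzero(t); print(cam,'kettle bbox',xs.min(),xs.max(),ys.min(),ys.max())
for cam,ci,near in (('top',c,(164,196)),('scene',s,(242,455))):
    t=best('bin',cam,near)
    if t is None: continue
    ys,xs=np.nonzero(t); print(cam,'bin bbox',xs.min(),xs.max(),ys.min(),ys.max())
big=cv2.resize(s['img'][180:320,280:500],None,fx=3.6,fy=3.6,interpolation=cv2.INTER_CUBIC)
cv2.imwrite('pics/scenebig.png',big[:,:,::-1])
E
python3 m.py
```

```text
rect ((261.9194641113281, 251.9407958984375), (78.98467254638672, 167.72483825683594), 87.22083282470703)
[0.58242635 0.22585519]
[ 0.60841235 -0.20005008]
[ 0.40772481 -0.21030802]
[0.38312957 0.20810589]
top tin bbox 292 313 236 259
scene tin bbox 332 350 252 286
top kettle bbox 190 251 212 281
scene kettle bbox 360 417 206 264
top bin bbox 163 228 129 197
scene bin bbox 424 488 199 286
```

View pics/topbig.png

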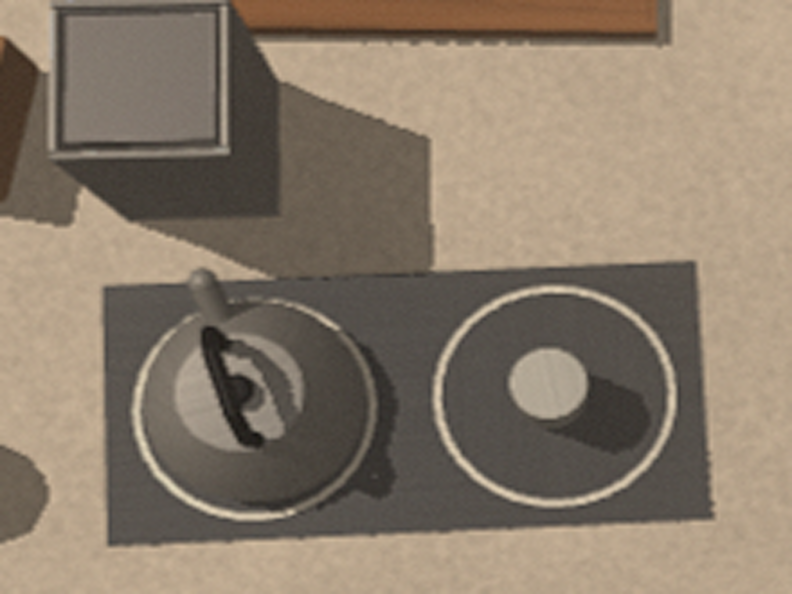

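View pics/scenebig.png

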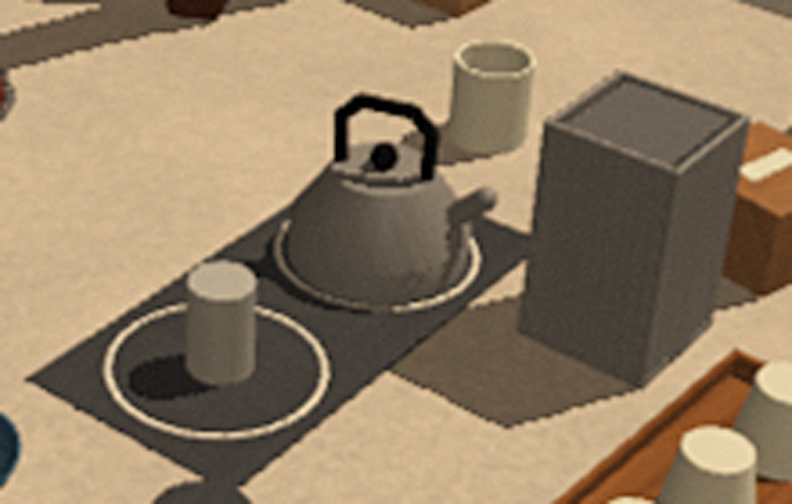

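```bash
cat > m2.py <<'E'
from h import *
c=env.camera('top')
f=lambda U,V,z:np.round(onz(c,150+(U+.5)/3.6-.5,130+(V+.5)/3.3-.5,z)[:2],4)
P=[f(*a,0) for a in [(105,287),(695,263),(713,517),(110,545)]]; print(P,np.mean(P,0))
TL,TR,BR,BL=P
yv=(TL-TR+BL-BR);yv/=np.linalg.norm(yv);print('yaw',np.arctan2(-yv[0],yv[1]),'dims',np.linalg.norm(TL-TR),np.linalg.norm(BL-BR),np.linalg.norm(TL-BL),np.linalg.norm(TR-BR))
pc=np.mean(P,0); print('ringL',pc+.105*yv,'ringR',pc-.105*yv)
print('ringR direct',f(554,396,0))
print('tin',f(548,384,.08))
B=[f(*a,.19) for a in [(51,5),(228,3),(229,156),(49,158)]]; print('bin',B,np.mean(B,0),[np.linalg.norm(B[i]-B[i-1]) for i in range(4)])
print('lid',f(240,388,.085),'handle ends',f(210,335,.142),f(252,440,.142), 'knob',f(240,390,.105))
o=-c['R'].T@c['t'];print(o)
E
python3 m2.py
python3 - <<'E'
from h import *
c=env.camera('top')
# light ring pixels
im=c['img'].astype(int); 
pix=[]
for v in range(205,300):
  for u in range(180,350):
    X=onz(c,u,v,0)[:2]
    if im[v,u].min()>125:
      pix.append((X[0],X[1],u,v))
pix=np.array(pix)
from scipy.optimize import least_squares
x=np.array([.497,-.107])
for tol in (.02,.01,.005):
    d=np.hypot(*(pix[:,:2]-x).T); m=abs(d-.0825)<tol; q=pix[m,:2]
    r=least_squares(lambda p:np.hypot(q[:,0]-p[0],q[:,1]-p[1])-p[2],[*x,.0825]); x=r.x[:2]; print(m.sum(),r.x)
E
```

```text
[array([0.5823, 0.2193]), array([ 0.606 , -0.1973]), array([ 0.4102, -0.2105]), array([0.3847, 0.2079])] [0.4958  0.00485]
yaw 0.058854108333412106 dims 0.41727359130431435 0.4191763471380512 0.1979285729752024 0.19624443941166841
ringL [0.48962389 0.1096682 ] ringR [ 0.50197611 -0.0999682 ]
ringR direct [ 0.5015 -0.0986]
tin [ 0.5018 -0.0955]
bin [array([0.7405, 0.2097]), array([0.7433, 0.1018]), array([0.639 , 0.0978]), array([0.6363, 0.2064])] [0.689775 0.153925] [np.float64(0.10425224218212294), np.float64(0.10793632382103811), np.float64(0.10437667363927627), np.float64(0.10863355835099944)]
lid [0.4962 0.1058] handle ends [0.5262 0.115 ] [0.4548 0.0866] knob [0.4926 0.102 ]
[ 0.37178635 -0.11355847  1.25836868]
497 [ 0.49797774 -0.10183871  0.08571822]
416 [ 0.50212031 -0.09899244  0.08241342]
416 [ 0.50212031 -0.09899244  0.08241342]
```

```bash
cat > go.py <<'E'
import sys
from h import *
from scipy.spatial.transform import Rotation as Ro
def go(p,tilt=0,yaw=0):
    # tool x = world (cos yaw, sin yaw,0); tilt: body leans towards world +y (rotation about world x)
    s=env.state(); R0=Ro.from_quat(s['eef_rot'])
    Rt=Ro.from_euler('z',yaw)*Ro.from_euler('x',-tilt)*Ro.from_quat([1,0,0,0])
    print('t',round(s['time_s'],2),'pos',s['eef_pos'].round(4),'F',s['ft_force'].round(1),'gap',round(s['finger_gap'],4))
    print('delta mm',(R0.inv().apply(np.array(p)-s['eef_pos'])*1000).round(1),'rot',(R0.inv()*Rt).as_rotvec().round(4), 'zaxis',Rt.apply([0,0,1]).round(2))
if __name__=='__main__': 
    a=[float(x) for x in sys.argv[1:]]; go(a[:3],*a[3:])
E
python3 go.py .502 -.0955 .23
```

```text
t 2.35 pos [0.177  0.6254 0.2313] F [ 0.6  0.2 -1. ] gap 0.0851
delta mm [-605.2  509.     1.3] rot [0.000e+00 1.000e-04 1.295e+00] zaxis [ 0.  0. -1.]
```

```bash
python3 go.py .42 .32 .25
```

```text
t 2.35 pos [0.177  0.6254 0.2313] F [ 0.6  0.2 -1. ] gap 0.0851
delta mm [-227.7  317.   -18.7] rot [0.000e+00 1.000e-04 1.295e+00] zaxis [ 0.  0. -1.]
```

Request:
{"fn": "move_arm", "kwargs": {"deltas": [[-228, 317, -19, 0, 0, 1.295, 100], [-228, 317, -19, 0, 0, 1.295, 100], [-228, 317, -19, 0, 0, 1.295, 100], [-228, 317, -19, 0, 0, 1.295, 100], [-228, 317, -19, 0, 0, 1.295, 100], [-228, 317, -19, 0, 0, 1.295, 100], [-605, 509, 1, 0, 0, 1.295, 100], [-605, 509, 1, 0, 0, 1.295, 100], [-605, 509, 1, 0, 0, 1.295, 100], [-605, 509, 1, 0, 0, 1.295, 100], [-605, 509, 1, 0, 0, 1.295, 100], [-605, 509, 1, 0, 0, 1.295, 100]]}}

```text
time_s: 3.85
eef_pos: [0.4894, -0.0357, 0.2334]
eef_rot: [1.0, 0.0, 0.001, -0.0]
ft_force: [1.6, 0.6, 0.2]
finger_gap: 0.0852
```

```bash
python3 go.py .502 -.0955 .23
python3 - <<'E'
from h import *
c=env.camera('wrist'); save(c,'w1.png'); print(-c['R'].T@c['t'],proj(c,[.502,-.0955,.08]))
for d in env.cut_out('tin','wrist'): 
    ys,xs=np.nonzero(d['pixels']); print(d['conf'],d['location'],xs.min(),xs.max(),ys.min(),ys.max())
E
```

```text
t 3.85 pos [ 0.4894 -0.0357  0.2334] F [1.6 0.6 0.2] gap 0.0852
delta mm [12.6 59.8  3.4] rot [-0.0004 -0.0013  0.0008] zaxis [ 0.  0. -1.]
[0.4892099  0.03243097 0.37610225] [332.37171831 286.40829907]
0.92 [277.5, 333.8] 308 361 241 312
```

View pics/w1.png

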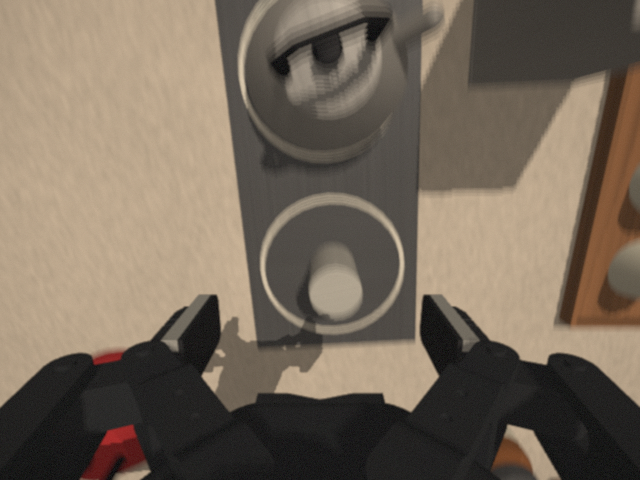

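The wrist view has the tin's top at about (335, 290), which agrees with my estimate to within about 2 mm. Descending now.

Request:
{"fn": "move_arm", "kwargs": {"deltas": [[13, 60, 3, 0, 0, 0, 100], [13, 60, 3, 0, 0, 0, 100], [13, 60, 60, 0, 0, 0, 100], [13, 60, 120, 0, 0, 0, 100], [13, 60, 170, 0, 0, 0, 100], [13, 60, 196, 0, 0, 0, 100], [13, 60, 196, 0, 0, 0, 100], [13, 60, 196, 0, 0, 0, 0], [13, 60, 196, 0, 0, 0, 0], [13, 60, 196, 0, 0, 0, 0], [13, 60, 196, 0, 0, 0, 0], [13, 60, 196, 0, 0, 0, 0]], "grip_force": 30}}

```text
time_s: 5.45
eef_pos: [0.5031, -0.0941, 0.0388]
eef_rot: [1.0, 0.0, 0.002, 0.0]
ft_force: [-0.2, -0.1, 7.0]
finger_gap: 0.0514
```

```bash
python3 go.py .682 .154 .26
python3 - <<'E'
from h import *
c=env.camera('scene'); cv2.imwrite('pics/s2.png',cv2.resize(c['img'][150:320,280:500],None,fx=3.4,fy=3.4)[:,:,::-1])
E
```

```text
t 5.45 pos [ 0.5031 -0.0941  0.0388] F [-0.2 -0.1  7. ] gap 0.0514
delta mm [ 179.7 -248.  -220.6] rot [ 0.0001 -0.0034  0.0002] zaxis [ 0.  0. -1.]
```

View pics/s2.png

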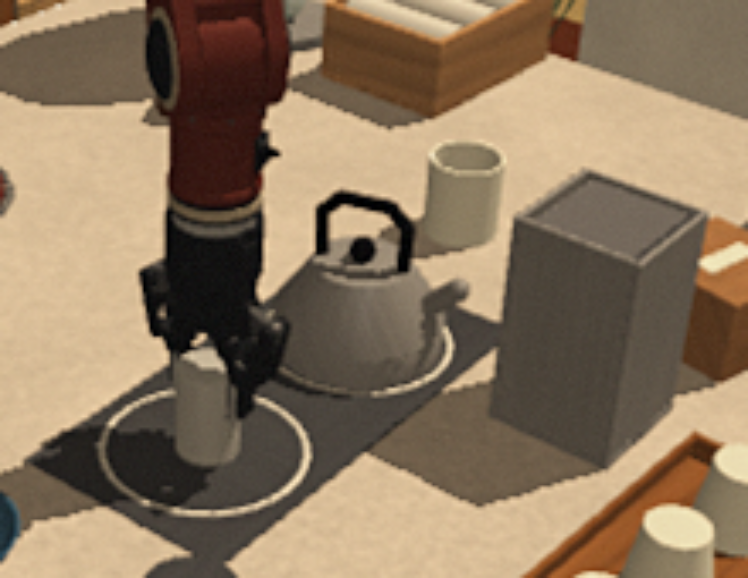

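Request:
{"fn": "move_arm", "kwargs": {"deltas": [[0, 0, -60, 0, 0, 0, 0], [0, 0, -120, 0, 0, 0, 0], [0, 0, -180, 0, 0, 0, 0], [0, 0, -236, 0, 0, 0, 0], [0, 0, -236, 0, 0, 0, 0], [40, -50, -236, 0, 0, 0, 0], [75, -100, -236, 0, 0, 0, 0], [110, -150, -236, 0, 0, 0, 0], [145, -200, -236, 0, 0, 0, 0], [180, -248, -236, 0, 0, 0, 0], [180, -248, -236, 0, 0, 0, 0], [180, -248, -236, 0, 0, 0, 0]]}}

```text
time_s: 7.0
eef_pos: [0.6808, 0.1532, 0.2709]
eef_rot: [1.0, -0.0, -0.002, 0.001]
ft_force: [-0.3, -0.4, -0.4]
finger_gap: 0.0514
```

```bash
python3 go.py .684 .154 .26
python3 - <<'E'
from h import *
c=env.camera('scene'); cv2.imwrite('pics/s3.png',cv2.resize(c['img'][110:300,360:560],None,fx=3.1,fy=3.1,interpolation=cv2.INTER_CUBIC)[:,:,::-1])
c=env.camera('top'); cv2.imwrite('pics/t3.png',cv2.resize(c['img'][80:300,120:340],None,fx=2.7,fy=2.7,interpolation=cv2.INTER_CUBIC)[:,:,::-1])
E
```

```text
t 7.0 pos [0.6808 0.1532 0.2709] F [-0.3 -0.4 -0.4] gap 0.0514
delta mm [ 3.2 -0.8 10.9] rot [ 0.002   0.0039 -0.0004] zaxis [ 0.  0. -1.]
```

View pics/s3.png

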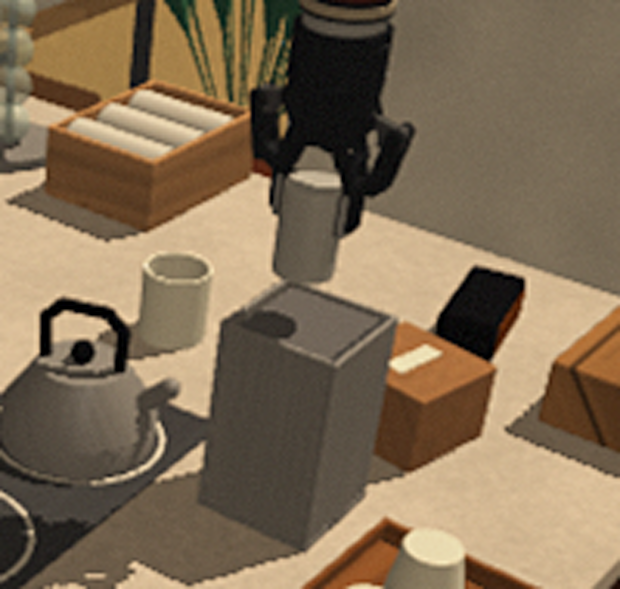

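View pics/t3.png

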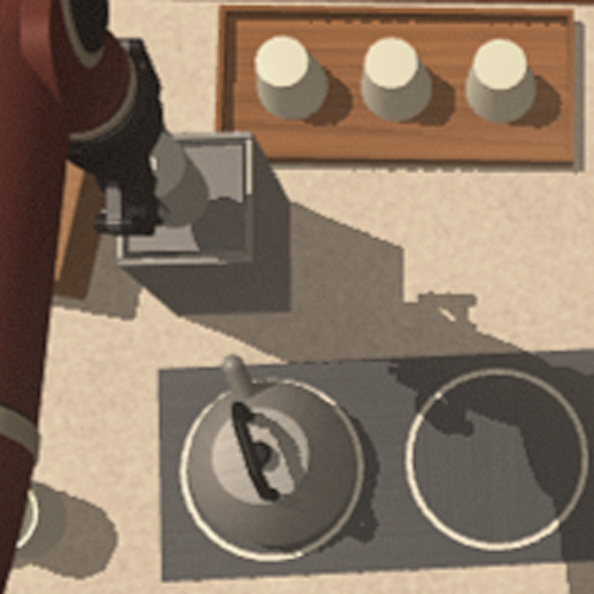

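Run:
```python
from h import *
c=env.camera('scene')
f=lambda U,V,z:onz(c,360+U/3.1-.3,110+V/3.1-.3,z)[:2].round(4)
B=[f(*a,.19) for a in [(218,321),(291,284),(398,320),(330,361)]];print(B,np.mean(B,0))
print('tin bottom',f(304,270,.233),'expected .681,.153'); print(proj(c,[.6808,.1532,.232]))
```

```text
[array([0.6416, 0.0933]), array([0.6501, 0.193 ]), array([0.7498, 0.2007]), array([0.7441, 0.1016])] [0.6964  0.14715]
tin bottom [0.6839 0.1487] expected .681,.153
[457.60558929 196.17797246]
```

Request:
{"fn": "move_arm", "kwargs": {"deltas": [[5, 2, 10, 0, 0, 0, 0], [5, 2, 30, 0, 0, 0, 0], [5, 2, 50, 0, 0, 0, 0], [5, 2, 65, 0, 0, 0, 0], [5, 2, 75, 0, 0, 0, 0], [5, 2, 75, 0, 0, 0, 0]]}}

```text
time_s: 7.9
eef_pos: [0.6863, 0.1517, 0.1972]
eef_rot: [1.0, -0.0, -0.001, 0.0]
ft_force: [-0.9, -0.7, -1.4]
finger_gap: 0.0518
```

```bash
python3 go.py .684 .154 .26
python3 - <<'E'
from h import *
c=env.camera('scene'); cv2.imwrite('pics/s4.png',cv2.resize(c['img'][110:300,360:560],None,fx=3.1,fy=3.1,interpolation=cv2.INTER_CUBIC)[:,:,::-1])
E
```

```text
t 7.9 pos [0.6863 0.1517 0.1972] F [-0.9 -0.7 -1.4] gap 0.0518
delta mm [ -2.4  -2.2 -62.8] rot [ 0.0003  0.002  -0.0002] zaxis [ 0.  0. -1.]
```

View pics/s4.png

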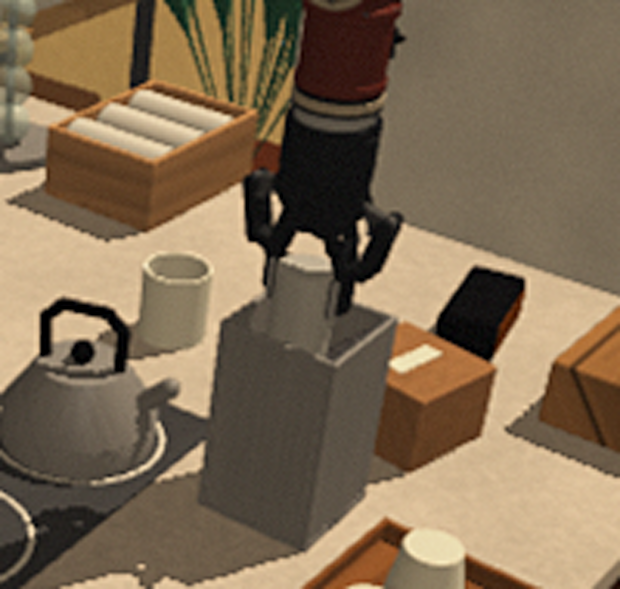

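The tin's foot is inside the mouth, with no contact force to speak of. Releasing.

Request:
{"fn": "move_arm", "kwargs": {"deltas": [[0, 0, 0, 0, 0, 0, 100], [0, 0, 0, 0, 0, 0, 100], [0, 0, 0, 0, 0, 0, 100], [0, 0, 0, 0, 0, 0, 100], [0, 0, -30, 0, 0, 0, 100], [0, 0, -60, 0, 0, 0, 100], [0, 0, -80, 0, 0, 0, 100], [0, 0, -80, 0, 0, 0, 100]]}}

```text
time_s: 8.95
eef_pos: [0.6878, 0.1518, 0.2802]
eef_rot: [1.0, 0.0, 0.002, -0.0]
ft_force: [0.5, -0.1, -0.3]
finger_gap: 0.0855
```

```bash
python3 go.py .684 .154 .26
python3 - <<'E'
from h import *
c=env.camera('scene'); cv2.imwrite('pics/s5.png',cv2.resize(c['img'][110:300,360:560],None,fx=3.1,fy=3.1,interpolation=cv2.INTER_CUBIC)[:,:,::-1])
E
```

```text
t 8.95 pos [0.6878 0.1518 0.2802] F [ 0.5 -0.1 -0.3] gap 0.0855
delta mm [-3.9 -2.2 20.2] rot [-0.0006 -0.0043  0.    ] zaxis [ 0.  0. -1.]
```

View pics/s5.png

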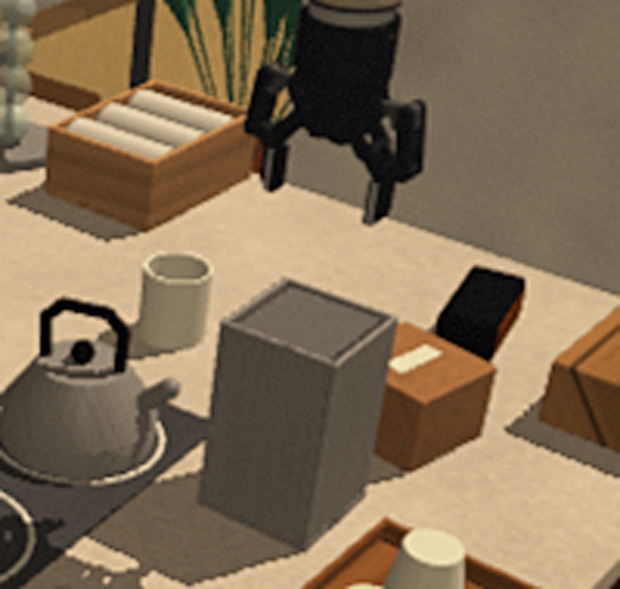

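The flap is level and closed and no tin is visible, so the tin is in the bin. Now the kettle: I refine its centre by fitting its silhouette.

```bash
cat > kfit.py <<'E'
from h import *
from scipy.optimize import minimize
def hull(c,x,y):
    a=np.linspace(0,2*np.pi,60); P=[]
    for r,z in ((.075,0),(.075,.036),(.042,.085)):
        P+=[proj(c,[x+r*np.cos(t),y+r*np.sin(t),z]) for t in a]
    m=np.zeros((480,640),np.uint8); cv2.fillConvexPoly(m,cv2.convexHull(np.int32(np.round(np.array(P)*16))),1,shift=4); return m
def kfit(name,x0):
    c=env.camera(name); g=proj(c,[*x0,.04]); 
    L=[d for d in env.cut_out('kettle',name) if np.hypot(d['location'][1]-g[0],d['location'][0]-g[1])<45]
    if not L: print(name,'none');return
    L.sort(key=lambda d:-d['pixels'].sum())
    m=cv2.morphologyEx(L[0]['pixels'].astype(np.uint8),cv2.MORPH_OPEN,cv2.getStructuringElement(cv2.MORPH_ELLIPSE,(21,21)))
    f=lambda p:(hull(c,*p)!=m).sum()/max(m.sum(),1)
    r=minimize(f,x0,method='Nelder-Mead',options=dict(initial_simplex=[np.array(x0),np.array(x0)+[.015,0],np.array(x0)+[0,.015]],xatol=2e-4))
    print(name,r.x.round(4),'mismatch',round(r.fun,3)); return r.x
if __name__=='__main__':
    import sys
    x0=[float(a) for a in sys.argv[1:3]]
    kfit('top',x0); kfit('scene',x0); kfit('wrist',x0)
E
python3 kfit.py .493 .105
python3 go.py .49 .23 .22 .3
```

```text
top [0.4939 0.106 ] mismatch 0.036
scene [0.4932 0.1103] mismatch 0.046
wrist [0.4936 0.1039] mismatch 0.052
t 9.3 pos [0.6864 0.1519 0.2769] F [-0.5 -0.2  0.4] gap 0.0855
delta mm [-196.3  -78.1   57.2] rot [-0.2995  0.002   0.0003] zaxis [ 0.   -0.3  -0.96]
```

Request:
{"fn": "move_arm", "kwargs": {"deltas": [[-60, -20, 10, 0, 0, 0, 100], [-120, -40, 20, -0.1, 0, 0, 100], [-170, -53, 40, -0.2, 0, 0, 100], [-192, -53, 57, -0.2, 0, 0, 100], [-192, -53, 57, -0.2, 0, 0, 100], [-192, -53, 100, -0.2, 0, 0, 100], [-192, -53, 140, -0.2, 0, 0, 100], [-192, -53, 140, -0.2, 0, 0, 100]]}}

```text
time_s: 10.3
eef_pos: [0.4949, 0.2033, 0.1365]
eef_rot: [0.995, -0.001, -0.002, 0.101]
ft_force: [0.8, -0.2, 0.4]
finger_gap: 0.0853
```

```bash
python3 go.py .494 .205 .01 .2
python3 - <<'E'
from h import *
c=env.camera('scene'); cv2.imwrite('pics/s6.png',cv2.resize(c['img'][110:310,280:500],None,fx=3,fy=3,interpolation=cv2.INTER_CUBIC)[:,:,::-1])
c=env.camera('top'); cv2.imwrite('pics/t6.png',cv2.resize(c['img'][130:310,80:350],None,fx=2.9,fy=2.9,interpolation=cv2.INTER_CUBIC)[:,:,::-1])
E
```

```text
t 10.3 pos [0.4949 0.2033 0.1365] F [ 0.8 -0.2  0.4] gap 0.0853
delta mm [ -0.5 -27.2 123.5] rot [ 0.0031  0.0037 -0.0016] zaxis [ 0.   -0.2  -0.98]
```

View pics/s6.png

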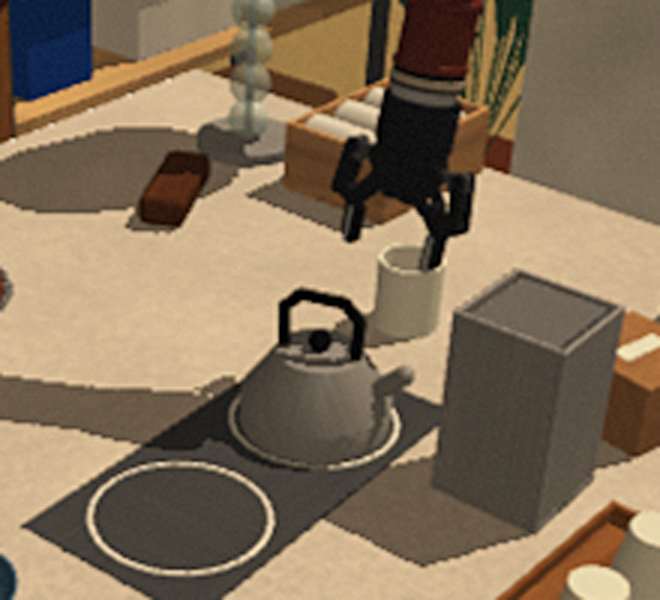

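View pics/t6.png

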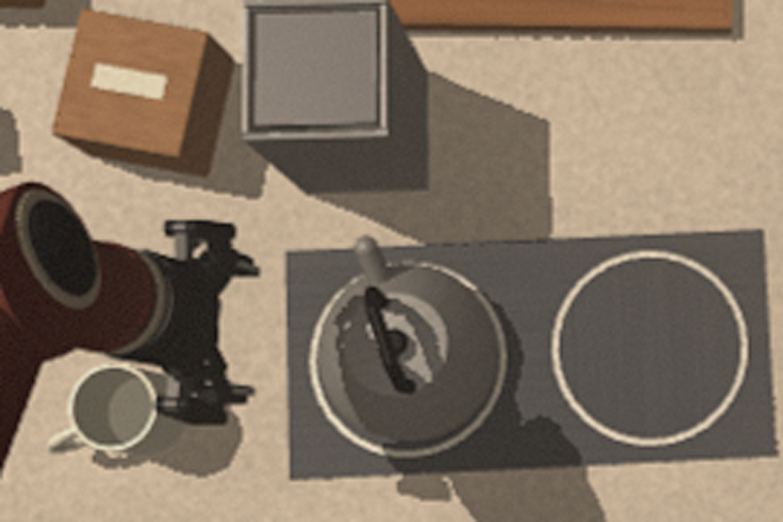

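Run:
```python
from h import *
c=env.camera('top'); f=lambda U,V,z:onz(c,80+U/2.9-.3,130+V/2.9-.3,z).round(4)
print('mug',f(113,405,.08)); print('knuckle rear',f(158,400,.2), f(158,420,.2),'front',f(255,393,.14))
```

```text
mug [0.4419 0.334  0.08  ]
knuckle rear [0.4387 0.256  0.2   ] [0.4242 0.2553 0.2   ] front [0.4487 0.2027 0.14  ]
```

Request:
{"fn": "move_arm", "kwargs": {"deltas": [[0, -10, 40, 0, 0, 0, 100], [0, -18, 80, 0, 0, 0, 100], [0, -25, 110, 0, 0, 0, 100], [0, -27, 124, 0, 0, 0, 100], [0, -27, 124, 0, 0, 0, 100]]}}

```text
time_s: 11.08
eef_pos: [0.4957, 0.2067, 0.0118]
eef_rot: [0.995, -0.0, 0.001, 0.1]
ft_force: [0.4, -0.0, -0.4]
finger_gap: 0.0857
```

```bash
python3 go.py .499 -.026 .012 .2
python3 - <<'E'
from h import *
c=env.camera('scene'); cv2.imwrite('pics/s7.png',cv2.resize(c['img'][110:310,280:500],None,fx=3,fy=3,interpolation=cv2.INTER_CUBIC)[:,:,::-1])
E
```

```text
t 11.07 pos [0.4957 0.2067 0.0118] F [ 0.4 -0.  -0.4] gap 0.0857
delta mm [  3.4 228.1  46. ] rot [-0.0002 -0.001  -0.0005] zaxis [ 0.   -0.2  -0.98]
```

View pics/s7.png

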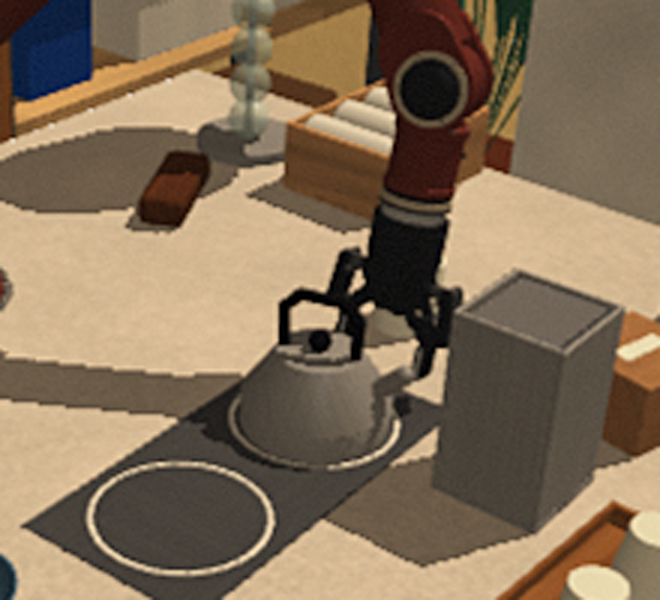

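Request:
{"fn": "move_arm", "kwargs": {"deltas": [[0, 10, 2, 0, 0, 0, 100], [0, 20, 4, 0, 0, 0, 100], [0, 28, 5.6, 0, 0, 0, 100], [0, 34, 7, 0, 0, 0, 100], [0, 40, 8, 0, 0, 0, 100], [0, 46, 9.2, 0, 0, 0, 100], [0, 52, 10.4, 0, 0, 0, 100], [0, 52, 10.4, 0, 0, 0, 100]]}}

```text
time_s: 12.12
eef_pos: [0.4955, 0.1559, 0.0114]
eef_rot: [0.995, 0.001, 0.001, 0.098]
ft_force: [0.9, 3.8, 0.5]
finger_gap: 0.0853
```

```bash
python3 go.py .499 -.026 .012 .2; python3 kfit.py .494 .08;  python3 - <<'E'
from h import *
c=env.camera('scene'); cv2.imwrite('pics/s8.png',cv2.resize(c['img'][110:310,280:500],None,fx=3,fy=3,interpolation=cv2.INTER_CUBIC)[:,:,::-1])
E
```

```text
t 12.12 pos [0.4955 0.1559 0.0114] F [0.9 3.8 0.5] gap 0.0853
delta mm [  3.2 178.5  35. ] rot [-0.0031 -0.0019  0.0017] zaxis [ 0.   -0.2  -0.98]
top [0.4955 0.0906] mismatch 0.035
scene [0.4942 0.0949] mismatch 0.074
wrist none
```

View pics/s8.png

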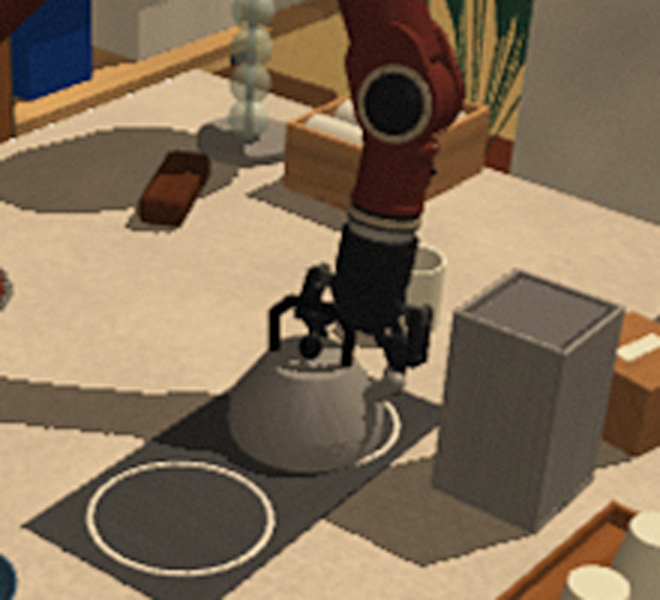

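Request:
{"fn": "move_arm", "kwargs": {"deltas": [[0, 12, 2.4, 0, 0, 0, 100], [0.5, 26, 5.2, 0, 0, 0, 100], [1, 40, 8, 0, 0, 0, 100], [1.5, 54, 10.8, 0, 0, 0, 100], [2, 68, 13.6, 0, 0, 0, 100], [2.5, 82, 16.4, 0, 0, 0, 100], [3, 96, 19.2, 0, 0, 0, 100], [4, 110, 22, 0, 0, 0, 100], [4.5, 124, 24.8, 0, 0, 0, 100], [5, 138, 27.6, 0, 0, 0, 100], [6, 150, 30, 0, 0, 0, 100], [6, 156, 31.2, 0, 0, 0, 100]]}}

```text
time_s: 13.98
eef_pos: [0.5003, -0.006, 0.0114]
eef_rot: [0.995, -0.0, -0.001, 0.1]
ft_force: [-0.3, 3.7, -1.1]
finger_gap: 0.0853
```

```bash
python3 go.py .502 -.034 .012 .2; python3 kfit.py .50 -.068;  python3 - <<'E'
from h import *
c=env.camera('scene'); cv2.imwrite('pics/s9.png',cv2.resize(c['img'][110:310,280:500],None,fx=3,fy=3,interpolation=cv2.INTER_CUBIC)[:,:,::-1])
c=env.camera('top'); cv2.imwrite('pics/t9.png',cv2.resize(c['img'][130:310,80:350],None,fx=2.9,fy=2.9,interpolation=cv2.INTER_CUBIC)[:,:,::-1])
E
```

```text
t 13.97 pos [ 0.5003 -0.006   0.0114] F [-0.3  3.7 -1.1] gap 0.0853
delta mm [ 1.7 27.6  5. ] rot [ 0.0002  0.0013 -0.0002] zaxis [ 0.   -0.2  -0.98]
top [ 0.4992 -0.0714] mismatch 0.062
scene [ 0.4974 -0.0703] mismatch 0.053
wrist none
```

View pics/s9.png

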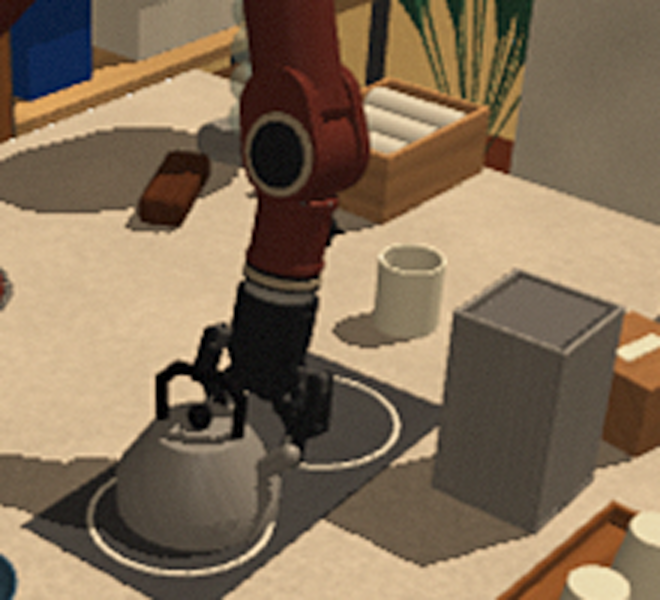

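View pics/t9.png

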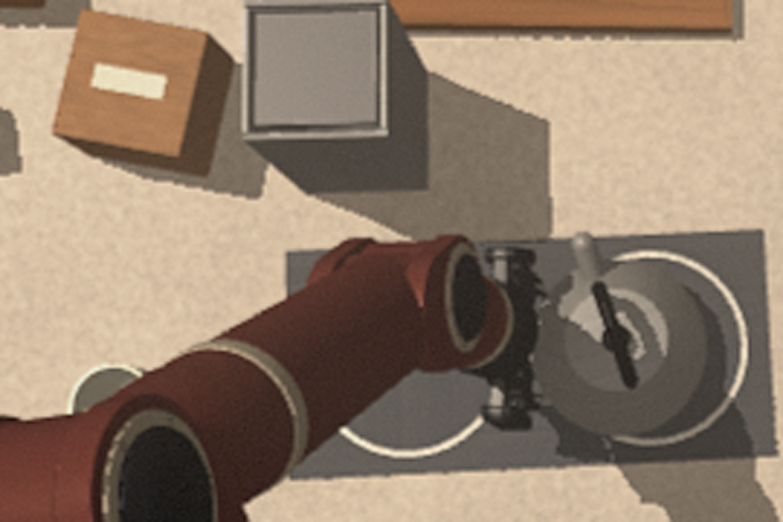

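Request:
{"fn": "move_arm", "kwargs": {"deltas": [[0, 7, 1.4, 0, 0, 0, 100], [1, 15, 3, 0, 0, 0, 100], [2, 22, 4.4, 0, 0, 0, 100], [2, 27, 5.4, 0, 0, 0, 100], [2, 27, 5.4, 0, 0, 0, 100], [2, 27, 5.4, 0, 0, 0, 100]]}}

```text
time_s: 15.12
eef_pos: [0.503, -0.0318, 0.0117]
eef_rot: [0.995, 0.001, 0.0, 0.099]
ft_force: [0.0, 4.5, 0.5]
finger_gap: 0.0852
```

```bash
python3 go.py .502 -.034 .012 .2; python3 kfit.py .502 -.099;  python3 - <<'E'
from h import *
c=env.camera('top'); cv2.imwrite('pics/t10.png',cv2.resize(c['img'][190:310,230:370],None,fx=4,fy=4,interpolation=cv2.INTER_CUBIC)[:,:,::-1])
E
```

```text
t 15.12 pos [ 0.503  -0.0318  0.0117] F [0.  4.5 0.5] gap 0.0852
delta mm [-1.   2.2  0.2] rot [-0.0011 -0.0004  0.0013] zaxis [ 0.   -0.2  -0.98]
top [ 0.5027 -0.0977] mismatch 0.061
scene [ 0.5006 -0.0945] mismatch 0.053
wrist none
```

View pics/t10.png

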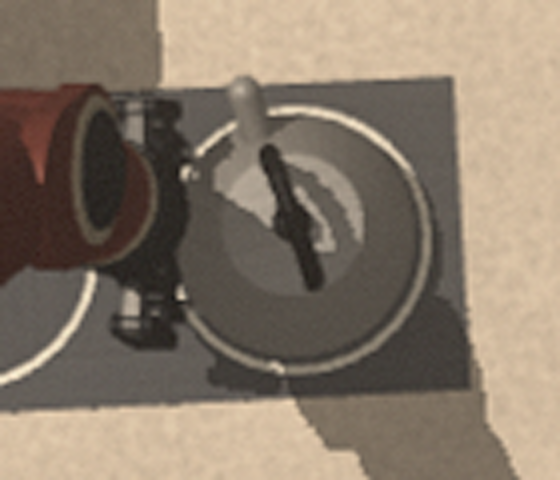

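Request:
{"fn": "move_arm", "kwargs": {"deltas": [[0, 2, 0.4, 0, 0, 0, 100], [0, 2, 0.4, 0, 0, 0, 100], [0, -10, -2, 0, 0, 0, 100], [0, -30, -6, 0, 0, 0, 100], [0, -45, -9, 0, 0, 0, 100], [0, -50, -60, 0, 0, 0, 100], [0, -50, -120, 0, 0, 0, 100], [0, -50, -180, 0, 0, 0, 100], [0, -100, -200, 0, 0, 0, 100], [0, -150, -200, 0, 0, 0, 100], [0, -190, -200, 0, 0, 0, 100], [0, -190, -200, 0, 0, 0, 100]]}}

```text
time_s: 16.98
eef_pos: [0.5016, 0.1974, 0.1687]
eef_rot: [0.995, 0.004, -0.001, 0.1]
ft_force: [0.2, 0.3, -0.9]
finger_gap: 0.0856
```

```bash
python3 go.py .502 -.034 .012 .2; python3 kfit.py .502 -.099;  python3 - <<'E'
from h import *
c=env.camera('scene'); save(c,'s11.png')
c=env.camera('top'); save(c,'t11.png')
a=cv2.imread('pics/t11.png')[190:310,230:370]
cv2.imwrite('pics/t11b.png',cv2.resize(a,None,fx=4,fy=4,interpolation=cv2.INTER_CUBIC))
E
```

```text
t 16.98 pos [0.5016 0.1974 0.1687] F [ 0.2  0.3 -0.9] gap 0.0856
delta mm [ -0.9 195.7 199.5] rot [-0.0005  0.0006  0.0073] zaxis [ 0.   -0.2  -0.98]
top [ 0.5022 -0.1002] mismatch 0.022
scene [ 0.502  -0.0968] mismatch 0.057
wrist none
```

View pics/s11.png

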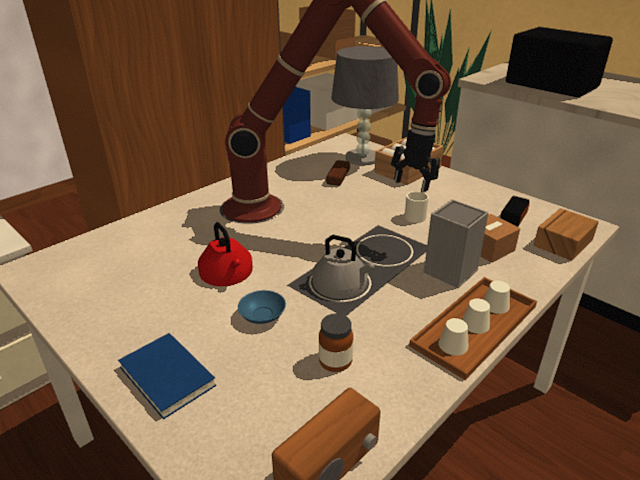

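View pics/t11b.png

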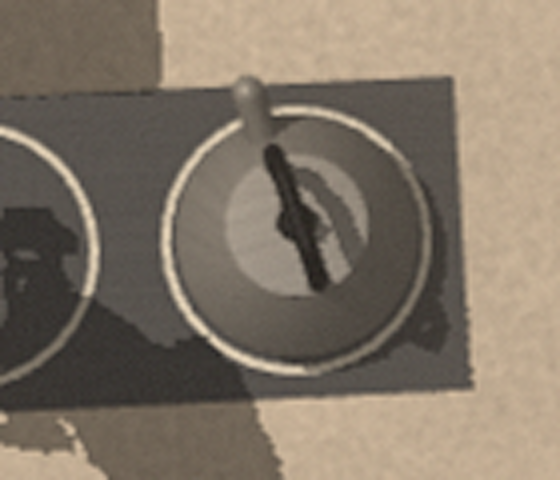

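View pics/t11.png

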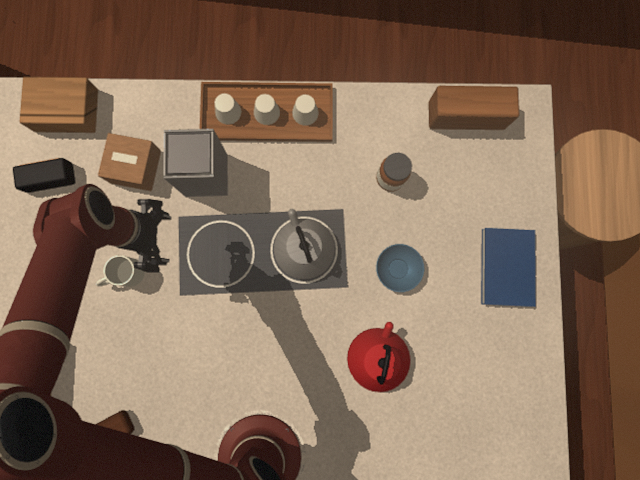

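The kettle stands centred in the right ring, at about (304, 249) in the top view. The flap is closed, everything else is where it started, and the gripper touches nothing, so I hand in.

```bash
python3 -c "
from rig import env
print(env.finish_job())"
```

```text
the job is handed in; nothing more can be done
None
```

The tin is in the bin and the kettle is on the right ring. I handed the job in at about 17 s of the 72 s allowed; no verdict was reported.

- **Tin:** I gripped it from above, lowered its foot about 30 mm into the bin mouth and let go. Afterwards the scene picture showed the flap level and closed, with no tin in sight. The tin can't be seen inside the bin, so that is judged from the flap alone.
- **Kettle:** I slid it across with both open fingers against its lower band. The push force read about 4 N, and the kettle stayed upright and on the panel in every picture I took.
- **Final position:** Fitting the kettle's outline puts its centre at (0.502, -0.100) from the top camera and (0.502, -0.097) from the scene camera. The ring centre measured (0.502, -0.099), so it is about 1 to 3 mm off against the 15 mm allowed.
- **Disagreements:** The two cameras differed by about 3 to 4 mm on the kettle, and by about 9 mm on the bin centre, where I used the mean. The wrist camera's final kettle check found nothing, because the kettle wasn't detected in its view.
- **Other objects:** By eye in the final pictures, nothing else on the table had moved. The gripper was clear of everything.

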